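# Clear the tablet counter

### The job

Clear the last tablets out of the tablet counter before it is washed: loosen the three captive thumbscrews anticlockwise until their tabs are clear of the cover, then lift the clear cover off and lay it flat on the mat. Take the scraper from its stand and sweep every tablet along the feed pan and over its open lip into the collecting tray, without ever touching a tablet with the gripper. Hang the scraper back in its stand, and leave the bottle, jar and hopper alone.

Things in the scene. Friction and masses are not known exactly. Their poses are not given: they have to be found in the camera images.
- counter: Tablet counter, hopper off, fixed; origin on the bench under its middle, x across its feed pan, y along it, z up. White housing 196 x 230 mm; the steel pan on it: floor top z 75 mm, inside x -70 to 70 mm, y -150 (open lip) to 107 mm (back wall); side and back walls 8 mm thick, tops at z 99 mm. Behind the back wall a control head to y 161, top z 101 mm.
- pan_lip (a point): Middle of the pan's open discharge end, on the floor's end edge (counter y -150, z 75 mm): nothing closes it, and tablets pushed over it fall into the tray. The side walls run out to it. Axes as the counter's; tablets are swept towards -y.
- cover: Clear flat cover plate, 164 (x) x 210 (y) x 4 mm, about 260 g, origin at the centre of its underside; on it a bow handle: level bar 90 mm long along y, 12 x 12 mm, centre 34 mm above the origin, on two legs 78 mm apart. It lies on the pan's walls, underside z 99 mm, at counter x 0, y -5 mm, 3 mm play to stops round it (tops z 107 mm), held by three tabs until they are turned away.
- tray: Loose aluminium collecting tray, open on top, 200 (x) x 170 (y) x 50 mm outside, walls and floor 3 mm, about 600 g; origin at the centre of its underside. It stands on the bench at the counter's discharge end; the pan's lip reaches about 27 mm in over it, 17 mm above its rim.
- stand: Fixed steel stand for the scraper, base 86 x 80 mm, origin on the bench under its middle. Slot along its x between two upright 4 mm plates: 12 mm wide, 62 mm long, plate tops at z 74 mm, slot floor at z 6 mm.
- scraper: Hand scraper, about 100 g: thin steel blade 48 mm wide (x), 3 mm thick; across its top a black handle 54 x 22 x 28 mm (x, y, z), from 60 to 88 mm above the blade's lower edge. Origin at the middle of that edge, z up the blade. It hangs in the stand, blade in the slot, handle resting on the plate tops, origin 14 mm above the stand's, x along the slot.
- mat: Flat blue silicone mat on the bench, 280 x 280 x 4 mm, fixed; origin at the centre of its underside.
- bottle: Bystander: white bottle with a cap, diameter 60, height 150 mm; origin at the centre of its base.
- jar: Bystander: brown glass jar, diameter 64, height 95 mm; origin at the centre of its base.
- hopper: Bystander: the counter's own plastic funnel hopper, standing on its neck, mouth diameter 144 mm, height 100 mm; origin at the centre of its base.
- screw_near_back (a joint): Captive thumbscrew, near (-x) side, towards the control head, at counter x -97, y 50 mm, vertical axis: black round head, diameter 26, z 109 to 137 mm; below it a brass tab (z 104 to 109 mm) reaching 27 mm out. Angle in rad, growing anticlockwise from above; 0: tab straight over the cover; stops at -0.9 and 2.4; clear of the cover above 1.25. Stays where left; 0.05 N m to turn.
- screw_near_lip (a joint): Captive thumbscrew, near (-x) side, towards the lip, at counter x -97, y -60 mm, vertical axis: black round head, diameter 26, z 109 to 137 mm; below it a brass tab (z 104 to 109 mm) reaching 27 mm out. Angle in rad, growing anticlockwise from above; 0: tab straight over the cover; stops at -0.9 and 2.4; clear of the cover above 1.25. Stays where left; 0.05 N m to turn.
- screw_far (a joint): Captive thumbscrew, middle of the far (+x) side, at counter x 97, y -5 mm, vertical axis: black round head, diameter 26, z 109 to 137 mm; below it a brass tab (z 104 to 109 mm) reaching 27 mm out. Angle in rad, growing anticlockwise from above; 0: tab straight over the cover; stops at -0.9 and 2.4; clear of the cover above 1.25. Stays where left; 0.05 N m to turn.
- tablet1: Large round tan tablet, diameter 32 mm, 13 mm thick, 14 g, lying flat on the feed pan; origin at the centre of one flat face (the underside at the start). It slides. May be absent: 6 to 10 of the ten are there.
- tablet2: Large round tan tablet, diameter 32 mm, 13 mm thick, 14 g, lying flat on the feed pan; origin at the centre of one flat face (the underside at the start). It slides. May be absent: 6 to 10 of the ten are there.
- tablet3: Large round tan tablet, diameter 32 mm, 13 mm thick, 14 g, lying flat on the feed pan; origin at the centre of one flat face (the underside at the start). It slides. May be absent: 6 to 10 of the ten are there.
- tablet4: Large round tan tablet, diameter 32 mm, 13 mm thick, 14 g, lying flat on the feed pan; origin at the centre of one flat face (the underside at the start). It slides. May be absent: 6 to 10 of the ten are there.
- tablet5: Large round tan tablet, diameter 32 mm, 13 mm thick, 14 g, lying flat on the feed pan; origin at the centre of one flat face (the underside at the start). It slides. May be absent: 6 to 10 of the ten are there.
- tablet6: Large round tan tablet, diameter 32 mm, 13 mm thick, 14 g, lying flat on the feed pan; origin at the centre of one flat face (the underside at the start). It slides. May be absent: 6 to 10 of the ten are there.
- tablet7: Large round tan tablet, diameter 32 mm, 13 mm thick, 14 g, lying flat on the feed pan; origin at the centre of one flat face (the underside at the start). It slides. May be absent: 6 to 10 of the ten are there.
- tablet8: Large round tan tablet, diameter 32 mm, 13 mm thick, 14 g, lying flat on the feed pan; origin at the centre of one flat face (the underside at the start). It slides. May be absent: 6 to 10 of the ten are there.
- tablet9: Large round tan tablet, diameter 32 mm, 13 mm thick, 14 g, lying flat on the feed pan; origin at the centre of one flat face (the underside at the start). It slides. May be absent: 6 to 10 of the ten are there.
- tablet10: Large round tan tablet, diameter 32 mm, 13 mm thick, 14 g, lying flat on the feed pan; origin at the centre of one flat face (the underside at the start). It slides. May be absent: 6 to 10 of the ten are there.

How it is judged:
By the outcome, as a careful person would: the job done as asked, in the order asked, and still so for the second after the job is handed in, with the robot touching nothing.
Of tablet1, tablet2, tablet3, tablet4, tablet5, tablet6, tablet7, tablet8, tablet9, tablet10 only 6 to 10 are there at a start; the rules pass over those that are not, and their reading is None.
At some moment in a run one of tablet1, tablet2, tablet3, tablet4, tablet5, tablet6, tablet7, tablet8, tablet9, tablet10 may be knocked a few centimetres aside while the robot is not near it.
Once in a run the grip may slacken for a moment while it holds something.
It also fails if it takes over 168 s, if anything falls off the work surface, if the arm or the gripper's body presses on something with over 40 N, if the wrist force passes 120 N, or if a joint passes its speed limit or range.

### The arm

A 6-joint arm with a two-finger parallel gripper is mounted at the origin on the work surface. World frame = base frame: x ahead of the robot, y to its left, z up, the work surface at z = 0. Lengths are in m, angles in degrees, forces in N, time in s.
With the tool pointing down it reaches from about 0.25 to 0.725 m from the base axis. Payload 9.7 kg.
Tool frame: the origin (TCP) lies midway between the tips of the shut fingers; the grasp point (between the pads) lies 19 mm behind it (bot.hold_point_z is the distance from the TCP to the grasp point, in m); z points along the fingers, y is the line along which they close (so a half turn about z gives the same grasp; the last joint's range is limited). The gripper opens to 85 mm and grips with 20 to 120 N. Pads are 22 mm wide; open, the fingers measure 114 mm over their backs; the gripper's body (76 mm by 85 mm) begins 54 mm behind the grasp point. The pads swing forward as they close: fully open they stand 13 mm farther back than shut.
Start: joints at [75.573, 4.979, 10.078, 95.1, 0, 90], TCP at [0.137, 0.533, 0.231] pointing down, gripper open.
Joint ranges: [-179.16, 179.16], [-48.56, 103.87], [-65.8, 70.77], [-126.05, 130.52], [-82.76, 87.17], [-180, 180]. Speed limits (degrees/s): [127.2, 127.2, 147.25, 180, 180, 180].

### API

Orientations are given as [roll, pitch, yaw] about the fixed x, y, z axes, in that order (R = Rz(yaw) Ry(pitch) Rx(roll)).
In Python, from workcell import bot gives the robot as it stands.
- The arm moves only by the tool play_rows, never from a script. Its argument "steps" is a list that holds one entry, the list of rows, each a list of 4 numbers: the shift along the tool's x, y, z in m, then the turn about the tool's z in rad. In form: [[[tx, ty, tz, yaw], ...]]. A call has exactly 5 rows; each row shifts and turns the commanded pose from where the row before left it, along the tool's axes as they then stand; what a row does not reach is not made up. A row lasts 1/12 s, in which the tool goes at most 41.7 mm and 7.16 degrees, less where a joint would pass 70% of its speed; a pose out of reach is approached as far as the arm can. A call is refused whole if a number of a shift passes 0.0417 or a number of a turn 0.125, either way. A call with a gripper value outside its range is refused whole. "gripper" is the finger opening in m, from 0 to 0.0854, set as the call begins (left out, the last holds). The fingers move at their own pace and stop on an object; "squeeze" is the grip in N (left out, the last holds). Time passes only in rows, so rows that do not move let the fingers close, or fill a call up. It gives the time, the measured TCP pose, the force, the opening and the grip force at its end, in the units of the state.
- bot.get_obs(): the state, without advancing time (a new reading comes with each control period).
- bot.camera(name): name is "scene" or "top"; returns a dict with "img" (420x560x3 uint8, blue, green, red), "vfov" (degrees; the focal length in pixels is half the picture's height over the tangent of half this angle, whatever the lens; pixels are square), "cx", "cy" (the principal point, pixels), "xyz" and "attitude" of the camera in the world. Camera axes: x right, y down, z forward; pixel columns grow to the right and rows downward; lengths in m; the calibration is good to about 2 mm. A picture is of the moment at which its call begins. There is no depth.
- bot.job_done(): hands the job in; it is judged then, once.
The state is a dict: "time": time; "q": joint angles; "qd": joint speeds; "joint_efforts": joint torques, N m; "ee_pos": TCP position; "tcp_rot": TCP orientation; "wrist_force": force on the tool from outside, world axes, zero at the start; "torque": the same for the moment, N m; "opening": finger opening in m; "grasp_force": force on a finger pad.
Only numpy, scipy, OpenCV 4.12 (cv2) and the standard library are available. Lean on these libraries where they do the work, as an engineer would, in place of code of your own. Each camera call takes 0.05 s, during which the arm holds its last target. There are 200 camera calls.

## Working session

There is one attempt and no reset: what is moved stays moved. The work goes in short steps, Python scripts to look and compute and a tool call to move; the robot and the scene stay as the last step left them, time stands still between calls to the robot, and variables do not carry over. Pictures are saved under pics/ and viewed, at most 14 in all, crops included, and the job is handed in when it is done.

Besides the shell and the picture viewer there is one more tool, called after "Call:" by a JSON object that holds its "fn" and its "kwargs", one argument or row to a line. play_rows: Moves the arm, as the interface text tells. Its arguments: {"type":"object","properties":{"steps":{"type":"array","items":{"type":"array","items":{"type":"array","items":{"type":"number"}}}},"gripper":{"type":"number"},"squeeze":{"type":"number"}},"required":["steps"]}

```bash
ls; mkdir -p pics
python3 - <<'E'
from workcell import bot
import cv2
o=bot.get_obs();print(o, bot.hold_point_z)
for n in("top","scene"):
    c=bot.camera(n);cv2.imwrite(f"pics/{n}0.png",c["img"]);print({k:v for k,v in c.items() if k!="img"})
E
```

```text
pics
{'time': 0.0, 'q': array([7.55739187e+01, 5.01054845e+00, 1.00344817e+01, 9.51009050e+01,
       1.69166015e-04, 8.99996607e+01]), 'qd': array([ 0.08960431,  0.00292755, -0.0095525 ,  0.01379941,  0.04204221,
        0.05177573]), 'joint_efforts': array([-3.62292321e-04, -5.20395362e+01,  4.64799857e+01,  1.66183629e-02,
       -1.65102442e-04, -3.04577782e-06]), 'ee_pos': array([0.13696131, 0.53242618, 0.23058862]), 'tcp_rot': array([-1.79923028e+02, -1.69621715e-04,  1.65574258e+02]), 'wrist_force': array([-0.00415392, -0.18866199, -0.37972541]), 'torque': array([-0.01862682,  0.02438405, -0.03794602]), 'grasp_force': 0.0, 'opening': 0.08487655048838831} 0.0187
{'vfov': 55.35555473590377, 'cx': 283.2032819394577, 'cy': 207.88279454905523, 'xyz': array([ 0.52375246, -0.02912188,  1.12983728]), 'attitude': array([-1.75077285e+02, -9.28834738e-02, -8.92607351e+01])}
{'vfov': 45.5224709877291, 'cx': 277.6625555016574, 'cy': 204.908320465332, 'xyz': array([ 0.98822579, -0.61413887,  1.20441697]), 'attitude': array([-147.87108666,    0.57556224,   30.36948535])}
```

View pics/top0.png

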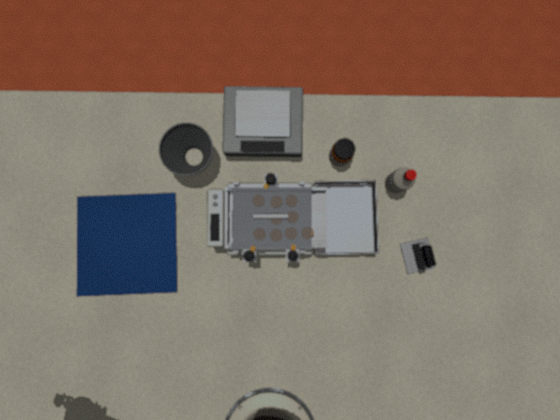

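View pics/scene0.png

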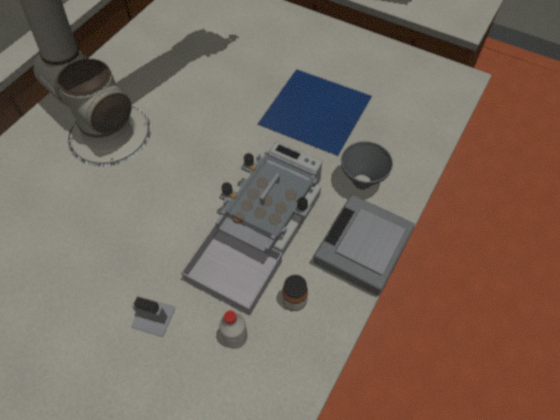

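```bash
cat > h.py <<'E'
import numpy as np, cv2
from scipy.spatial.transform import Rotation as R
from scipy.optimize import least_squares
CAM={"top":(55.35555473590377,283.2032819394577,207.88279454905523,[0.52375246,-0.02912188,1.12983728],[-175.077285,-0.0928834738,-89.2607351]),
"scene":(45.5224709877291,277.6625555016574,204.908320465332,[0.98822579,-0.61413887,1.20441697],[-147.87108666,0.57556224,30.36948535])}
def par(n):
    v,cx,cy,t,a=CAM[n]; return 210/np.tan(np.radians(v/2)),cx,cy,np.array(t),R.from_euler('xyz',a,degrees=True).as_matrix()
def pix2w(n,u,v,z):
    f,cx,cy,t,M=par(n); d=M@np.array([(u-cx)/f,(v-cy)/f,1]); return t+d*(z-t[2])/d[2]
def proj(n,P):
    f,cx,cy,t,M=par(n); c=(np.atleast_2d(P)-t)@M; return np.c_[cx+f*c[:,0]/c[:,2],cy+f*c[:,1]/c[:,2]]
def loc(p,L):  # p=x,y,yaw
    L=np.atleast_2d(L); c,s=np.cos(p[2]),np.sin(p[2]); return np.c_[p[0]+c*L[:,0]-s*L[:,1],p[1]+s*L[:,0]+c*L[:,1],L[:,2]]
def crop(img,x0,y0,x1,y1,k,fn):
    cv2.imwrite(fn,cv2.resize(img[y0:y1,x0:x1],None,fx=k,fy=k,interpolation=cv2.INTER_CUBIC))
E
python3 - <<'E'
import cv2
from h import *
a=cv2.imread("pics/top0.png");b=cv2.imread("pics/scene0.png")
crop(a,200,165,400,285,4,"pics/topc.png")
crop(b,170,130,340,310,3.3,"pics/scenec.png")
for u,v,z in[(78,195,.004),(176,193,.004),(78,295,.004),(177,291,.004)]:print(pix2w("top",u,v,z))
E
```

```text
[0.64973094 0.55102135 0.004     ]
[0.65905336 0.27423612 0.004     ]
[0.37129438 0.5351836  0.004     ]
[0.38569043 0.26165601 0.004     ]
```

View pics/topc.png

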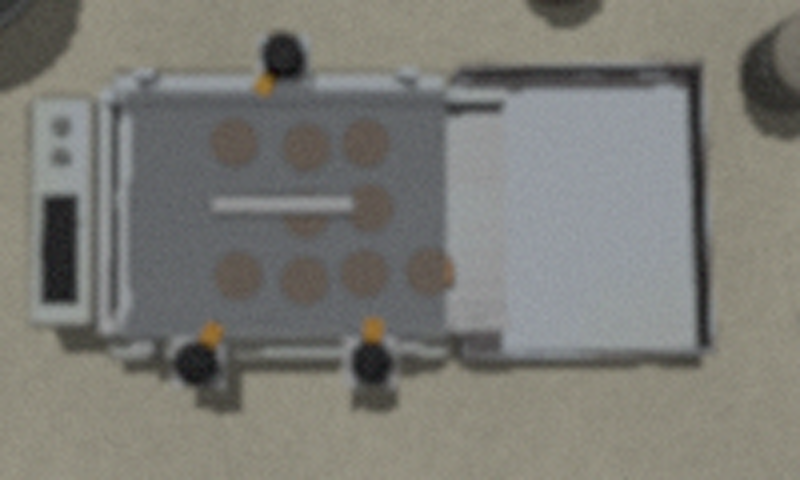

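View pics/scenec.png

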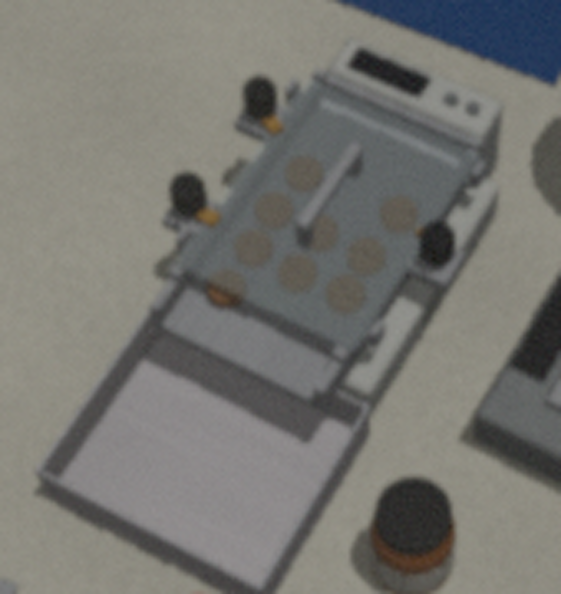

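Run:
```python
import cv2
from h import *
T=lambda x,y:(200+x/4,165+y/4); S=lambda x,y:(170+x/3.3,130+y/3.3)
obs=[("top",T(285,53),(.097,-.005,.130)),("top",T(198,363),(-.097,.05,.130)),("top",T(373,362),(-.097,-.06,.13)),
("top",T(211,205),(0,.04,.137)),("top",T(353,205),(0,-.05,.137)),
("scene",S(260,97),(-.097,.05,.123)),("scene",S(187,193),(-.097,-.06,.123)),("scene",S(437,244),(.097,-.005,.123))]
def res(p): return np.concatenate([proj(n,loc(p,L))[0]-uv for n,uv,L in obs])
r=least_squares(res,[.5,0,0],loss='soft_l1');print(r.x,np.degrees(r.x[2]));print(r.fun.reshape(-1,2).round(1))
p=r.x
for t in[(236,143),(305,147),(365,143),(304,222),(370,208),(238,275),(304,279),(364,273),(430,271)]:
    w=pix2w("top",*T(*t),.088);c,s=np.cos(p[2]),np.sin(p[2]);d=w[:2]-p[:2];print((c*d[0]+s*d[1],-s*d[0]+c*d[1]))
for a in[(463,108),(503,108),(503,350)]:print("w",pix2w("top",*T(*a),.075))
a=cv2.imread("pics/top0.png");b=cv2.imread("pics/scene0.png")
A=cv2.resize(a[230:280,395:445],(400,400),interpolation=cv2.INTER_CUBIC);B=cv2.resize(b[285:335,125:175],(400,400),interpolation=cv2.INTER_CUBIC)
cv2.imwrite("pics/st.png",np.hstack([A,B]))
```

```text
[0.5887815  0.00533937 0.01628949] 0.9333187972821445
[[-0.2 -0.5]
 [-0.5 -0.6]
 [ 0.1 -0.5]
 [ 0.2 -0.3]
 [ 0.9 -0.4]
 [-0.8 -0.7]
 [-0.6 -0.4]
 [-0.7 -0.9]]
(np.float64(0.0430761973607194), np.float64(0.027851930142040144))
(np.float64(0.04030207859608682), np.float64(-0.017260579604855966))
(np.float64(0.04280473172399822), np.float64(-0.05650332082568427))
(np.float64(-0.008779261301120285), np.float64(-0.016516336284545904))
(np.float64(0.00021171855546843715), np.float64(-0.05954427351203895))
(np.float64(-0.04308380228940503), np.float64(0.02639840557702779))
(np.float64(-0.04581938730908557), np.float64(-0.016448070278643062))
(np.float64(-0.04206160172605664), np.float64(-0.0554200488547015))
(np.float64(-0.040908414338899836), np.float64(-0.09829794631234594))
w [ 0.65804928 -0.11548038  0.075     ]
w [ 0.65839718 -0.14202118  0.075     ]
w [ 0.49876532 -0.14262494  0.075     ]
```

View pics/st.png

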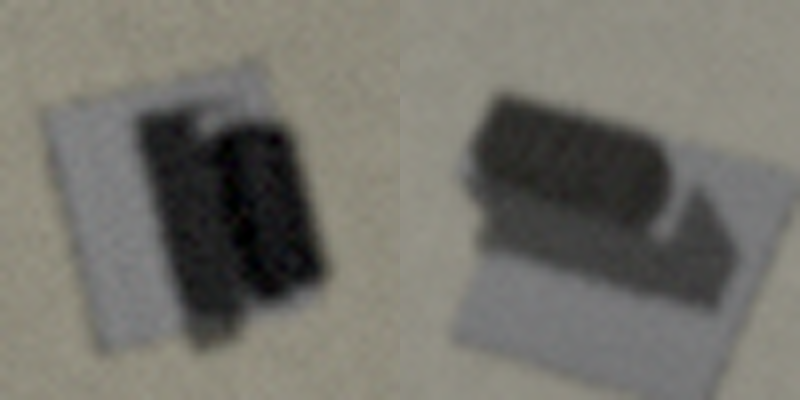

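Run:
```python
from h import *
T=lambda x,y:(200+(x+.5)/4-.5,165+(y+.5)/4-.5); S=lambda x,y:(170+(x+.5)/3.3-.5,130+(y+.5)/3.3-.5)
obs=[("top",T(285,53),(.097,-.005,.130)),("top",T(198,363),(-.097,.05,.130)),("top",T(373,362),(-.097,-.06,.13)),
("top",T(211,205),(0,.04,.137)),("top",T(353,205),(0,-.05,.137)),
("scene",S(260,97),(-.097,.05,.123)),("scene",S(187,193),(-.097,-.06,.123)),("scene",S(437,244),(.097,-.005,.123))]
def res(p,obs): return np.concatenate([proj(n,loc(p,L))[0]-uv for n,uv,L in obs])
r=least_squares(res,[.5,0,0],loss='soft_l1',args=(obs,));p=r.x;print(p,np.degrees(p[2]));print(r.fun.reshape(-1,2).round(1))
print("bar",loc(p,(0,-.005,.133)));print("screws",loc(p,[(-.097,.05,.123),(-.097,-.06,.123),(.097,-.005,.123)]))
T=lambda x,y:(395+(x+.5)/8-.5,230+(y+.5)/8-.5); S=lambda x,y:(125+(x-400+.5)/8-.5,285+(y+.5)/8-.5)
h=.102
obs=[("top",T(40,108),(.043,.04,.005)),("top",T(262,57),(.043,-.04,.005)),("top",T(100,352),(-.043,.04,.005)),
("scene",S(453,338),(-.043,.04,.005)),("scene",S(800,170),(.043,-.04,.005)),
("top",T(272,208),(0,0,.1)),("scene",S(572,160),(0,0,.09))]
r=least_squares(res,[.45,-.35,.23],args=(obs,));print(r.x,np.degrees(r.x[2]));print(r.fun.reshape(-1,2).round(1))
m=[("top",(u,v),L) for (u,v),L in zip([(78,195),(176,193),(78,295),(177,291)],[(.14,.14,.004),(.14,-.14,.004),(-.14,.14,.004),(-.14,-.14,.004)])]
r=least_squares(res,[.5,.4,0],args=(m,));print("mat",r.x)
```

```text
[0.58900804 0.00604126 0.01621018] 0.9287747119448558
[[-0.1 -0.2]
 [-0.4 -0.3]
 [ 0.2 -0.2]
 [ 0.3  0. ]
 [ 1.  -0.1]
 [-0.3 -0.5]
 [ 0.  -0.2]
 [-0.2 -0.7]]
bar [[0.58908909 0.00104192 0.133     ]]
screws [[ 0.49121031  0.05446237  0.123     ]
 [ 0.49299336 -0.05552317  0.123     ]
 [ 0.68607635  0.00261424  0.123     ]]
[ 0.49907956 -0.40758246  0.92151977] 52.799193556699876
[[ -2.6  11.8]
 [-13.4  -4.5]
 [ 14.8   0.4]
 [  2.8 -17.5]
 [  1.4  19.4]
 [  1.8  -1.6]
 [  0.8   0.2]]
mat [0.51654878 0.40550657 0.04736307]
```

Run:
```python
from h import *
def res(p,obs): return np.concatenate([proj(n,loc(p,L))[0]-uv for n,uv,L in obs])
T=lambda x,y:(395+(x+.5)/8-.5,230+(y+.5)/8-.5); S=lambda x,y:(125+(x-400+.5)/8-.5,285+(y+.5)/8-.5)
for hh in (.003,.006):
  obs=[("top",T(40,108),(.043,.04,hh)),("top",T(262,57),(.043,-.04,hh)),("top",T(100,352),(-.043,.04,hh)),
("scene",S(453,338),(-.043,-.04,hh)),("scene",S(800,170),(.043,.04,hh)),("scene",S(715,395),(.043,-.04,hh)),
("top",T(272,208),(0,0,.1)),("scene",S(572,160),(0,0,.09))]
  r=least_squares(res,[.45,-.35,.23],args=(obs,));print(r.x,np.degrees(r.x[2]));print(r.fun.reshape(-1,2).round(1))
```

```text
[ 0.49395152 -0.40593188  0.26164242] 14.991006386921606
[[-0.4  0.3]
 [-0.7 -0.3]
 [ 0.4 -0.2]
 [ 0.  -0.2]
 [ 1.2 -0.4]
 [-0.3  1.7]
 [ 1.2  0.4]
 [-0.5 -1.4]]
[ 0.49440984 -0.40585084  0.26297954] 15.067617810702666
[[-0.1  0.2]
 [-0.4 -0.5]
 [ 0.8 -0.2]
 [-0.1 -0.5]
 [ 1.1 -0.8]
 [-0.3  1.3]
 [ 1.2  0.2]
 [-0.3 -1.3]]
```

Call:
{"fn": "play_rows", "kwargs": {
  "steps": [
    [[-0.0308, -0.025, 0, 0], [-0.0308, -0.025, 0, 0], [-0.0308, -0.025, 0, 0], [-0.0308, -0.025, 0, 0], [-0.0308, -0.025, 0, 0]]
  ],
  "gripper": 0.05,
  "squeeze": 40
}}

```text
time: 0.52
ee_pos: [0.2555, 0.3716, 0.2309]
tcp_rot: [-180.0, -0.0, 165.6]
wrist_force: [0.7, 0.4, -0.1]
opening: 0.0502
grasp_force: 0.0
```

Call:
{"fn": "play_rows", "kwargs": {
  "steps": [
    [[-0.0308, -0.025, 0, 0], [-0.0308, -0.025, 0, 0], [-0.0308, -0.025, 0, 0], [-0.0308, -0.025, 0, 0], [-0.0308, -0.025, 0, 0]]
  ]
}}

```text
time: 0.93
ee_pos: [0.3736, 0.212, 0.2312]
tcp_rot: [180.0, 0.0, 165.6]
wrist_force: [0.7, 1.6, -0.4]
opening: 0.0499
grasp_force: 0.0
```

Call:
{"fn": "play_rows", "kwargs": {
  "steps": [
    [[-0.0308, -0.025, 0, 0], [-0.0308, -0.025, 0, 0], [-0.0308, -0.025, 0, 0], [-0.0308, -0.025, 0, 0], [-0.0308, -0.025, 0, 0]]
  ]
}}

```text
time: 1.35
ee_pos: [0.4917, 0.0524, 0.2311]
tcp_rot: [180.0, -0.0, 165.6]
wrist_force: [-0.2, 1.4, 0.5]
opening: 0.05
grasp_force: 0.0
```

Call:
{"fn": "play_rows", "kwargs": {
  "steps": [
    [[0, 0, 0, 0], [0, 0, 0, -0.1], [0, 0, 0, 0], [0, 0, 0, 0], [0, 0, 0, 0]]
  ]
}}

```text
time: 1.77
ee_pos: [0.4908, 0.0548, 0.2312]
tcp_rot: [-180.0, -0.0, 171.2]
wrist_force: [0.2, 0.9, -0.4]
opening: 0.0499
grasp_force: 0.0
```

```bash
cat > go.py <<'E'
import sys
from h import *
from workcell import bot
def st():
    o=bot.get_obs();print("t %.2f"%o["time"],"p",o["ee_pos"].round(4),"rpy",o["tcp_rot"].round(2),"q",o["q"].round(1),"F",o["wrist_force"].round(1),"open %.4f g %.1f"%(o["opening"],o["grasp_force"]));return o
def go(x,y,z,yaw=None):
    o=bot.get_obs();M=R.from_euler('xyz',o["tcp_rot"],degrees=True).as_matrix()
    d=M.T@(np.array([x,y,z])-o["ee_pos"]);print("tool shift",d.round(4),"norm %.3f rows %.1f"%(np.linalg.norm(d),np.linalg.norm(d)/.0417),end=" ")
    if yaw is not None:
        w=(-(yaw-o["tcp_rot"][2])+90)%180-90;print("turn rad %.3f"%np.radians(w),end="")
    print()
if __name__=="__main__":
    st()
    a=[float(v) for v in sys.argv[1:]]
    if a:go(*a)
E
python3 go.py .4912 .0545 .11
```

```text
t 1.77 p [0.4908 0.0548 0.2312] rpy [-1.800e+02 -1.000e-02  1.712e+02] q [ 6.4 -2.7  2.3 95.   0.  15.2] F [ 0.2  0.9 -0.4] open 0.0499 g 0.0
tool shift [-0.0005 -0.0002  0.1212] norm 0.121 rows 2.9
```

Call:
{"fn": "play_rows", "kwargs": {
  "steps": [
    [[0, 0, 0.025, 0], [0, 0, 0.03, 0], [0, 0, 0.03, 0], [0, 0, 0.025, 0], [0, 0, 0.0112, 0]]
  ]
}}

```text
time: 2.18
ee_pos: [0.4893, 0.0548, 0.1068]
tcp_rot: [-179.9, -0.2, 171.3]
wrist_force: [-0.6, -0.0, -0.6]
opening: 0.0498
grasp_force: 0.0
```

Call:
{"fn": "play_rows", "kwargs": {
  "steps": [
    [[0, 0, 0, 0], [0, 0, 0, 0], [0, 0, 0, 0], [0, 0, 0, 0], [0, 0, 0, 0]]
  ],
  "gripper": 0.015,
  "squeeze": 30
}}

```text
time: 2.6
ee_pos: [0.4911, 0.0551, 0.1112]
tcp_rot: [179.9, 0.0, 171.3]
wrist_force: [-1.5, 4.9, -4.9]
opening: 0.0251
grasp_force: 31.4
```

```bash
python3 go.py .4912 .0545 .11
```

```text
t 2.60 p [0.4911 0.0551 0.1112] rpy [1.7992e+02 1.0000e-02 1.7132e+02] q [  6.4  -3.4 -11.6  81.7   0.1  15. ] F [-1.5  4.9 -4.9] open 0.0251 g 31.4
tool shift [-0.0002 -0.0006  0.0012] norm 0.001 rows 0.0
```

Call:
{"fn": "play_rows", "kwargs": {
  "steps": [
    [[0, 0, 0, -0.11], [0, 0, 0, -0.11], [0, 0, 0, -0.11], [0, 0, 0, -0.11], [0, 0, 0, -0.11]]
  ]
}}

```text
time: 3.02
ee_pos: [0.4911, 0.0556, 0.1112]
tcp_rot: [179.9, 0.1, -156.8]
wrist_force: [-3.1, 10.0, -4.6]
opening: 0.025
grasp_force: 31.5
```

Call:
{"fn": "play_rows", "kwargs": {
  "steps": [
    [[0, 0, 0, -0.11], [0, 0, 0, -0.11], [0, 0, 0, -0.11], [0, 0, 0, -0.11], [0, 0, 0, -0.11]]
  ]
}}

```text
time: 3.43
ee_pos: [0.4907, 0.0561, 0.1112]
tcp_rot: [179.9, 0.2, -125.3]
wrist_force: [-5.3, 12.0, -4.1]
opening: 0.0247
grasp_force: 31.6
```

Call:
{"fn": "play_rows", "kwargs": {
  "steps": [
    [[0, 0, 0, -0.11], [0, 0, 0, -0.11], [0, 0, 0, -0.11], [0, 0, 0, -0.11], [0, 0, 0, -0.11]]
  ]
}}

```text
time: 3.85
ee_pos: [0.4902, 0.0563, 0.1111]
tcp_rot: [179.9, 0.2, -93.8]
wrist_force: [-8.6, 12.7, -2.1]
opening: 0.0248
grasp_force: 31.7
```

Call:
{"fn": "play_rows", "kwargs": {
  "steps": [
    [[0, 0, 0, -0.11], [0, 0, 0, -0.11], [0, 0, 0, -0.11], [0, 0, 0, -0.11], [0, 0, 0, -0.11]]
  ]
}}

```text
time: 4.27
ee_pos: [0.4897, 0.0563, 0.1111]
tcp_rot: [180.0, 0.3, -62.3]
wrist_force: [-10.4, 12.2, 0.1]
opening: 0.0248
grasp_force: 31.9
```

Call:
{"fn": "play_rows", "kwargs": {
  "steps": [
    [[0, 0, 0, 0], [0, 0, 0, 0], [0, 0, 0, 0], [0, 0, -0.01, 0], [0, 0, -0.02, 0]]
  ],
  "gripper": 0.05
}}

```text
time: 4.68
ee_pos: [0.4903, 0.0541, 0.1395]
tcp_rot: [179.9, 0.0, -62.7]
wrist_force: [0.6, 0.7, 0.5]
opening: 0.05
grasp_force: 0.0
```

```bash
python3 go.py .493 -.0555 .15 165
```

```text
t 4.68 p [0.4903 0.0541 0.1395] rpy [ 1.7986e+02  3.0000e-02 -6.2720e+01] q [   6.3   -3.5   -8.6   85.    -0.  -111. ] F [0.6 0.7 0.5] open 0.0500 g 0.0
tool shift [ 0.0986  0.0478 -0.0104] norm 0.110 rows 2.6 turn rad -0.833
```

Call:
{"fn": "play_rows", "kwargs": {
  "steps": [
    [[0.0322, 0.0161, -0.0035, 0], [0.0322, 0.0161, -0.0035, 0], [0.0322, 0.0161, -0.0035, 0], [0, 0, 0, 0.12], [0, 0, 0, 0.12]]
  ]
}}

```text
time: 5.1
ee_pos: [0.4929, -0.0559, 0.1521]
tcp_rot: [-179.9, -0.1, -76.9]
wrist_force: [-0.3, 0.4, -0.9]
opening: 0.05
grasp_force: 0.0
```

Call:
{"fn": "play_rows", "kwargs": {
  "steps": [
    [[0, 0, 0, 0.12], [0, 0, 0, 0.12], [0, 0, 0, 0.12], [0, 0, 0, 0.12], [0, 0, 0, 0.12]]
  ]
}}

```text
time: 5.52
ee_pos: [0.4929, -0.0539, 0.1519]
tcp_rot: [-179.9, 0.0, -111.2]
wrist_force: [0.0, 0.2, 0.5]
opening: 0.0498
grasp_force: 0.0
```

Call:
{"fn": "play_rows", "kwargs": {
  "steps": [
    [[0, 0, 0, 0.12], [0, 0, 0, 0.12], [0, 0, 0, 0.12], [0, 0, 0, 0.12], [0, 0, 0, 0.12]]
  ]
}}

```text
time: 5.93
ee_pos: [0.4929, -0.0539, 0.1519]
tcp_rot: [-179.9, 0.1, -145.6]
wrist_force: [0.1, -0.0, 0.6]
opening: 0.0499
grasp_force: 0.0
```

Call:
{"fn": "play_rows", "kwargs": {
  "steps": [
    [[0, 0, 0, 0.12], [0, 0, 0, 0.12], [0, 0, 0, 0.12], [0, 0, 0, 0.12], [0, 0, 0, 0.12]]
  ]
}}

```text
time: 6.35
ee_pos: [0.4929, -0.0539, 0.1519]
tcp_rot: [-180.0, 0.1, -179.9]
wrist_force: [-0.2, -0.5, -0.0]
opening: 0.0501
grasp_force: 0.0
```

Run:
```python
from go import *
o=st();go(.4915,-.054,.111)
import cv2
c=bot.camera("top")["img"];s=bot.camera("scene")["img"]
cv2.imwrite("pics/ts1.png",np.hstack([cv2.resize(c[180:270,225:325],(400,360),interpolation=3),cv2.resize(s[150:240,200:300],(400,360),interpolation=3)]))
```

```text
t 6.35 p [ 0.4929 -0.0539  0.1519] rpy [-1.7997e+02  8.0000e-02 -1.7995e+02] q [-6.2 -3.4 -7.2 86.1 -0.  -6.3] F [-0.2 -0.5 -0. ] open 0.0501 g 0.0
tool shift [ 0.0015 -0.0001  0.0409] norm 0.041 rows 1.0
```

View pics/ts1.png

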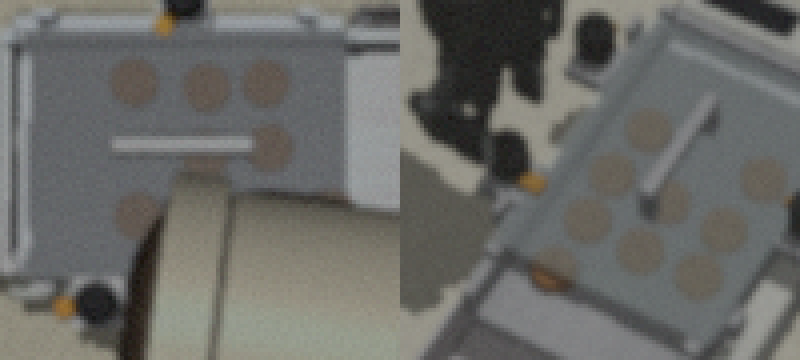

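Call:
{"fn": "play_rows", "kwargs": {
  "steps": [
    [[0.0015, 0, 0.015, 0], [0, 0, 0.016, 0], [0, 0, 0.01, 0], [0, 0, 0, 0], [0, 0, 0, 0]]
  ]
}}

```text
time: 6.87
ee_pos: [0.4909, -0.0537, 0.1098]
tcp_rot: [-180.0, -0.0, -179.4]
wrist_force: [0.4, 0.4, -0.2]
opening: 0.0501
grasp_force: 0.0
```

Call:
{"fn": "play_rows", "kwargs": {
  "steps": [
    [[0, 0, 0, 0], [0, 0, 0, 0], [0, 0, 0, 0], [0, 0, 0, 0], [0, 0, 0, 0]]
  ],
  "gripper": 0.015
}}

```text
time: 7.28
ee_pos: [0.4916, -0.0544, 0.1109]
tcp_rot: [-179.9, 0.1, -179.5]
wrist_force: [-0.9, -5.6, 4.7]
opening: 0.0249
grasp_force: 29.8
```

Call:
{"fn": "play_rows", "kwargs": {
  "steps": [
    [[0, 0, 0, -0.1], [0, 0, 0, -0.1], [0, 0, 0, -0.1], [0, 0, 0, -0.1], [0, 0, 0, -0.1]]
  ]
}}

```text
time: 7.7
ee_pos: [0.4916, -0.0545, 0.1109]
tcp_rot: [-179.9, 0.0, -150.6]
wrist_force: [-1.1, -6.3, 3.9]
opening: 0.0248
grasp_force: 29.8
```

Call:
{"fn": "play_rows", "kwargs": {
  "steps": [
    [[0, 0, 0, -0.1], [0, 0, 0, -0.1], [0, 0, 0, -0.1], [0, 0, 0, -0.1], [0, 0, 0, -0.1]]
  ]
}}

```text
time: 8.12
ee_pos: [0.4917, -0.0546, 0.1109]
tcp_rot: [-179.8, -0.0, -122.0]
wrist_force: [-0.1, -6.3, 4.8]
opening: 0.0248
grasp_force: 29.7
```

Call:
{"fn": "play_rows", "kwargs": {
  "steps": [
    [[0, 0, 0, -0.1], [0, 0, 0, -0.1], [0, 0, 0, -0.1], [0, 0, 0, -0.1], [0, 0, 0, -0.1]]
  ]
}}

```text
time: 8.53
ee_pos: [0.4917, -0.0547, 0.1109]
tcp_rot: [-179.9, -0.1, -93.3]
wrist_force: [0.4, -6.3, 4.1]
opening: 0.0249
grasp_force: 29.7
```

Call:
{"fn": "play_rows", "kwargs": {
  "steps": [
    [[0, 0, 0, -0.1], [0, 0, 0, -0.1], [0, 0, 0, -0.1], [0, 0, 0, -0.1], [0, 0, 0, 0]]
  ]
}}

```text
time: 8.95
ee_pos: [0.4919, -0.0547, 0.1109]
tcp_rot: [-179.9, -0.2, -70.3]
wrist_force: [1.5, -6.8, 3.3]
opening: 0.0253
grasp_force: 29.7
```

Call:
{"fn": "play_rows", "kwargs": {
  "steps": [
    [[0, 0, 0, 0], [0, 0, 0, 0], [0, 0, 0, 0], [0, 0, -0.02, 0], [0, 0, -0.04, 0]]
  ],
  "gripper": 0.05
}}

```text
time: 9.37
ee_pos: [0.4889, -0.0532, 0.166]
tcp_rot: [179.6, 0.2, -70.7]
wrist_force: [0.9, -0.0, 0.5]
opening: 0.05
grasp_force: 0.0
```

```bash
python3 go.py .685 .004 .18 0
```

```text
t 9.37 p [ 0.4889 -0.0532  0.166 ] rpy [179.6    0.21 -70.67] q [  -6.2   -3.4   -5.6   88.2    0.  -115.6] F [ 0.9 -0.   0.5] open 0.0500 g 0.0
tool shift [ 0.0109 -0.2039 -0.0155] norm 0.205 rows 4.9 turn rad -1.233
```

Call:
{"fn": "play_rows", "kwargs": {
  "steps": [
    [[0.002, -0.0403, -0.004, 0], [0.002, -0.0403, -0.004, 0], [0.002, -0.0403, 0, 0], [0.002, -0.0403, 0, 0], [0.002, -0.0403, 0, 0]]
  ]
}}

```text
time: 9.78
ee_pos: [0.6861, 0.0046, 0.1775]
tcp_rot: [-180.0, 0.0, -70.7]
wrist_force: [0.4, -1.1, 0.2]
opening: 0.0501
grasp_force: 0.0
```

Call:
{"fn": "play_rows", "kwargs": {
  "steps": [
    [[0, 0, 0, 0.12], [0, 0, 0, 0.12], [0, 0, 0, 0.12], [0, 0, 0, 0.12], [0, 0, 0, 0.12]]
  ]
}}

```text
time: 10.2
ee_pos: [0.6845, 0.004, 0.177]
tcp_rot: [179.9, 0.0, -105.4]
wrist_force: [0.2, -0.5, 0.5]
opening: 0.05
grasp_force: 0.0
```

Call:
{"fn": "play_rows", "kwargs": {
  "steps": [
    [[0, 0, 0, 0.12], [0, 0, 0, 0.12], [0, 0, 0, 0.12], [0, 0, 0, 0.12], [0, 0, 0, 0.12]]
  ]
}}

```text
time: 10.62
ee_pos: [0.6844, 0.0039, 0.1773]
tcp_rot: [180.0, -0.0, -139.8]
wrist_force: [-0.9, -0.0, -0.2]
opening: 0.05
grasp_force: 0.0
```

Call:
{"fn": "play_rows", "kwargs": {
  "steps": [
    [[0, 0, 0, 0.12], [0, 0, 0, 0.12], [0, 0, 0, 0.12], [0, 0, 0, 0.12], [0, 0, 0, 0.12]]
  ]
}}

```text
time: 11.03
ee_pos: [0.6844, 0.0039, 0.1773]
tcp_rot: [180.0, -0.0, -174.1]
wrist_force: [0.3, -0.3, -0.5]
opening: 0.0501
grasp_force: 0.0
```

Call:
{"fn": "play_rows", "kwargs": {
  "steps": [
    [[0, 0, 0, 0.12], [0, 0, 0, 0.12], [0, 0, 0, 0], [0, 0, 0, 0], [0, 0, 0, 0]]
  ]
}}

```text
time: 11.45
ee_pos: [0.6844, 0.0038, 0.1775]
tcp_rot: [180.0, -0.0, 172.7]
wrist_force: [-0.1, -0.2, 0.3]
opening: 0.05
grasp_force: 0.0
```

```bash
python3 go.py .6848 .0035 .111 0
```

```text
t 11.45 p [0.6844 0.0038 0.1775] rpy [ 1.8000e+02 -2.0000e-02  1.7268e+02] q [ 0.3 23.6 26.4 92.9  0.   7.6] F [-0.1 -0.2  0.3] open 0.0500 g 0.0
tool shift [-0.0004 -0.0002  0.0665] norm 0.066 rows 1.6 turn rad -0.128
```

Grip, turn 2.2 rad, release.

Call:
{"fn": "play_rows", "kwargs": {
  "steps": [
    [[0, 0, 0.02, 0], [0, 0, 0.025, 0], [0, 0, 0.0165, 0], [0, 0, 0.005, 0], [0, 0, 0, 0]]
  ]
}}

```text
time: 11.87
ee_pos: [0.6836, 0.0037, 0.1095]
tcp_rot: [-180.0, -0.2, 172.6]
wrist_force: [-0.7, 0.1, 0.3]
opening: 0.0501
grasp_force: 0.0
```

Call:
{"fn": "play_rows", "kwargs": {
  "steps": [
    [[0, 0, 0, 0], [0, 0, 0, 0], [0, 0, 0, 0], [0, 0, 0, 0], [0, 0, 0, 0]]
  ],
  "gripper": 0.015
}}

```text
time: 12.28
ee_pos: [0.6852, 0.0038, 0.1129]
tcp_rot: [180.0, 0.2, 172.5]
wrist_force: [-0.7, 1.6, 6.7]
opening: 0.0249
grasp_force: 30.1
```

Call:
{"fn": "play_rows", "kwargs": {
  "steps": [
    [[0, 0, 0, -0.11], [0, 0, 0, -0.11], [0, 0, 0, -0.11], [0, 0, 0, -0.11], [0, 0, 0, -0.11]]
  ]
}}

```text
time: 12.7
ee_pos: [0.6851, 0.0039, 0.1129]
tcp_rot: [-180.0, 0.2, -155.7]
wrist_force: [-0.6, 0.9, 6.9]
opening: 0.0251
grasp_force: 30.2
```

Call:
{"fn": "play_rows", "kwargs": {
  "steps": [
    [[0, 0, 0, -0.11], [0, 0, 0, -0.11], [0, 0, 0, -0.11], [0, 0, 0, -0.11], [0, 0, 0, -0.11]]
  ]
}}

```text
time: 13.12
ee_pos: [0.685, 0.004, 0.1129]
tcp_rot: [-179.9, 0.1, -124.2]
wrist_force: [-0.9, 2.6, 6.8]
opening: 0.0248
grasp_force: 30.2
```

Call:
{"fn": "play_rows", "kwargs": {
  "steps": [
    [[0, 0, 0, -0.11], [0, 0, 0, -0.11], [0, 0, 0, -0.11], [0, 0, 0, -0.11], [0, 0, 0, -0.11]]
  ]
}}

```text
time: 13.53
ee_pos: [0.6849, 0.0041, 0.1129]
tcp_rot: [-179.9, 0.0, -92.7]
wrist_force: [-2.1, 2.5, 6.9]
opening: 0.0249
grasp_force: 30.3
```

Call:
{"fn": "play_rows", "kwargs": {
  "steps": [
    [[0, 0, 0, -0.11], [0, 0, 0, -0.11], [0, 0, 0, -0.11], [0, 0, 0, -0.11], [0, 0, 0, -0.11]]
  ]
}}

```text
time: 13.95
ee_pos: [0.6847, 0.004, 0.1129]
tcp_rot: [-179.9, -0.0, -61.2]
wrist_force: [-2.4, 2.2, 6.3]
opening: 0.0248
grasp_force: 30.3
```

Call:
{"fn": "play_rows", "kwargs": {
  "steps": [
    [[0, 0, 0, 0], [0, 0, 0, 0], [0, 0, 0, 0], [0, 0, -0.03, 0], [0, 0, -0.04, 0]]
  ],
  "gripper": 0.05
}}

```text
time: 14.37
ee_pos: [0.6827, 0.0035, 0.1775]
tcp_rot: [179.6, 0.2, -61.7]
wrist_force: [0.5, -0.6, 0.3]
opening: 0.0502
grasp_force: 0.0
```

```bash
python3 go.py .5875 .002 .18 0.93
```

```text
t 14.37 p [0.6827 0.0035 0.1775] rpy [179.61   0.2  -61.66] q [   0.3   23.8   26.7   93.4   -0.  -118. ] F [ 0.5 -0.6  0.3] open 0.0502 g 0.0
tool shift [-0.0439  0.0845 -0.0018] norm 0.095 rows 2.3 turn rad -1.092
```

Call:
{"fn": "play_rows", "kwargs": {
  "steps": [
    [[-0.0149, 0.0286, 0, 0], [-0.0149, 0.0286, 0, 0], [-0.0149, 0.0286, 0, 0], [0, 0, 0, 0.12], [0, 0, 0, 0.12]]
  ]
}}

```text
time: 14.78
ee_pos: [0.5861, 0.0019, 0.1815]
tcp_rot: [-180.0, -0.0, -75.7]
wrist_force: [0.3, -0.7, -0.4]
opening: 0.0497
grasp_force: 0.0
```

Call:
{"fn": "play_rows", "kwargs": {
  "steps": [
    [[0, 0, 0, 0.12], [0, 0, 0, 0.12], [0, 0, 0, 0], [0, 0, 0, 0], [0, 0, 0, 0]]
  ]
}}

```text
time: 15.2
ee_pos: [0.5878, 0.0019, 0.181]
tcp_rot: [180.0, -0.0, -88.8]
wrist_force: [-0.3, 0.5, -1.5]
opening: 0.0501
grasp_force: 0.0
```

Run:
```python
from go import *
o=st();go(.5875,.0025,.115,-89.05)
import cv2
c=bot.camera("top")["img"];s=bot.camera("scene")["img"]
cv2.imwrite("pics/ts2.png",np.hstack([cv2.resize(c[165:275,205:325],(436,400),interpolation=3),cv2.resize(s[150:250,210:300],(360,400),interpolation=3)]))
```

```text
t 15.20 p [0.5878 0.0019 0.181 ] rpy [179.99  -0.   -88.84] q [  0.2   9.5   9.4  90.   -0.  -91. ] F [-0.3  0.5 -1.5] open 0.0501 g 0.0
tool shift [-0.0006  0.0003  0.066 ] norm 0.066 rows 1.6 turn rad 0.004
```

View pics/ts2.png

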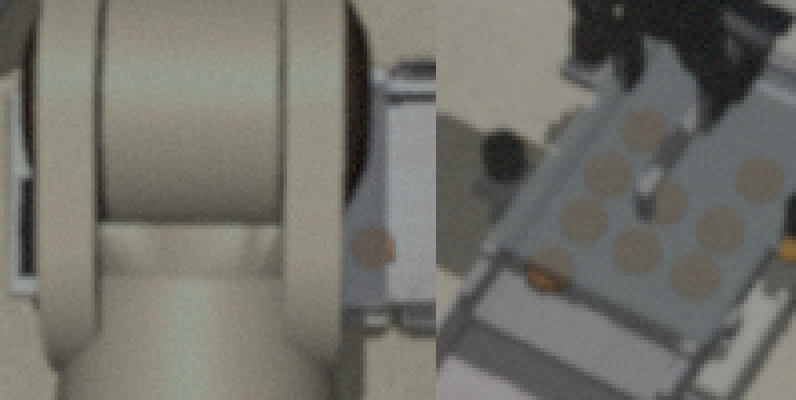

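Call:
{"fn": "play_rows", "kwargs": {
  "steps": [
    [[0, 0, 0.02, 0], [0, 0, 0.025, 0], [0, 0, 0.016, 0], [0, 0, 0.005, 0], [0, 0, 0, 0]]
  ]
}}

```text
time: 15.72
ee_pos: [0.587, 0.002, 0.1137]
tcp_rot: [179.9, 0.0, -89.0]
wrist_force: [-0.7, -0.1, 0.3]
opening: 0.0501
grasp_force: 0.0
```

Call:
{"fn": "play_rows", "kwargs": {
  "steps": [
    [[0, 0, 0, 0], [0, 0, 0, 0], [0, 0, 0, 0], [0, 0, 0, 0], [0, 0, 0, 0]]
  ],
  "gripper": 0.005,
  "squeeze": 90
}}

```text
time: 16.13
ee_pos: [0.5884, 0.002, 0.1167]
tcp_rot: [-179.9, -0.0, -89.0]
wrist_force: [-0.9, -0.0, 6.2]
opening: 0.01
grasp_force: 88.8
```

Call:
{"fn": "play_rows", "kwargs": {
  "steps": [
    [[0, 0, -0.003, 0], [0, 0, -0.004, 0], [0, 0, -0.005, 0], [0, 0, -0.006, 0], [0, 0, -0.006, 0]]
  ]
}}

```text
time: 16.55
ee_pos: [0.5877, 0.002, 0.1396]
tcp_rot: [180.0, -0.0, -89.0]
wrist_force: [0.6, 0.1, -2.2]
opening: 0.0101
grasp_force: 87.9
```

```bash
python3 go.py .5165 .4055 .18 -88.8
```

```text
t 16.55 p [0.5877 0.002  0.1396] rpy [179.98  -0.   -89.  ] q [  0.2   9.3   4.7  85.4  -0.  -90.8] F [ 0.6  0.1 -2.2] open 0.0101 g 87.9
tool shift [-0.4047  0.0641 -0.0404] norm 0.412 rows 9.9 turn rad -0.004
```

Call:
{"fn": "play_rows", "kwargs": {
  "steps": [
    [[-0.01, 0.0016, -0.008, 0], [-0.02, 0.0032, -0.008, 0], [-0.027, 0.0043, -0.008, 0], [-0.03, 0.0047, -0.008, 0], [-0.03, 0.0047, -0.008, 0]]
  ]
}}

```text
time: 16.97
ee_pos: [0.5667, 0.1201, 0.1802]
tcp_rot: [-180.0, 0.0, -89.1]
wrist_force: [0.5, 0.5, -2.8]
opening: 0.0102
grasp_force: 88.8
```

Call:
{"fn": "play_rows", "kwargs": {
  "steps": [
    [[-0.03, 0.0047, 0, 0], [-0.03, 0.0047, 0, 0], [-0.03, 0.0047, 0, 0], [-0.03, 0.0047, 0, 0], [-0.03, 0.0047, 0, 0]]
  ]
}}

```text
time: 17.38
ee_pos: [0.5403, 0.2703, 0.1798]
tcp_rot: [-180.0, 0.0, -89.0]
wrist_force: [0.5, -0.6, -2.9]
opening: 0.0098
grasp_force: 88.8
```

Call:
{"fn": "play_rows", "kwargs": {
  "steps": [
    [[-0.03, 0.0047, 0, 0], [-0.03, 0.0047, 0, 0], [-0.028, 0.0047, 0, 0], [-0.025, 0.0047, 0, 0], [-0.025, 0.0037, 0, 0]]
  ]
}}

```text
time: 17.8
ee_pos: [0.5151, 0.4078, 0.1797]
tcp_rot: [-180.0, 0.0, -89.0]
wrist_force: [1.4, -0.9, -2.7]
opening: 0.0101
grasp_force: 88.8
```

```bash
python3 go.py .5165 .4055 .023 -88.8
```

```text
t 17.80 p [0.5151 0.4078 0.1797] rpy [-1.800e+02  2.000e-02 -8.896e+01] q [ 38.4  19.4  21.2  91.8   0.  -52.7] F [ 1.4 -0.9 -2.7] open 0.0101 g 88.8
tool shift [ 0.0024 -0.0014  0.1567] norm 0.157 rows 3.8 turn rad -0.003
```

Call:
{"fn": "play_rows", "kwargs": {
  "steps": [
    [[0, 0, 0.025, 0], [0, 0, 0.03, 0], [0, 0, 0.03, 0], [0, 0, 0.03, 0], [0, 0, 0.02, 0]]
  ]
}}

```text
time: 18.22
ee_pos: [0.5148, 0.4058, 0.0413]
tcp_rot: [179.9, -0.1, -89.0]
wrist_force: [0.2, -0.6, -2.8]
opening: 0.0103
grasp_force: 88.7
```

Call:
{"fn": "play_rows", "kwargs": {
  "steps": [
    [[0, 0, 0.007, 0], [0, 0, 0.005, 0], [0, 0, 0.004, 0], [0, 0, 0.003, 0], [0, 0, 0.002, 0]]
  ]
}}

```text
time: 18.63
ee_pos: [0.5168, 0.4064, 0.0244]
tcp_rot: [-179.9, 0.1, -89.0]
wrist_force: [0.6, 0.1, -3.3]
opening: 0.0098
grasp_force: 88.7
```

```bash
python3 go.py .5165 .4055 .023 -88.8
```

```text
t 18.63 p [0.5168 0.4064 0.0244] rpy [-1.7991e+02  7.0000e-02 -8.9000e+01] q [ 38.2  20.4   5.3  74.8   0.  -52.8] F [ 0.6  0.1 -3.3] open 0.0098 g 88.7
tool shift [0.0008 0.0003 0.0014] norm 0.002 rows 0.0 turn rad -0.004
```

Call:
{"fn": "play_rows", "kwargs": {
  "steps": [
    [[0, 0, 0.001, 0], [0, 0, 0.001, 0], [0, 0, 0, 0], [0, 0, 0, 0], [0, 0, 0, 0]]
  ]
}}

```text
time: 19.05
ee_pos: [0.5165, 0.406, 0.0217]
tcp_rot: [-180.0, 0.0, -89.0]
wrist_force: [0.4, 0.5, -0.6]
opening: 0.0104
grasp_force: 89.1
```

Call:
{"fn": "play_rows", "kwargs": {
  "steps": [
    [[0, 0, 0, 0], [0, 0, 0, 0], [0, 0, 0, 0], [0, 0, -0.01, 0], [0, 0, -0.03, 0]]
  ],
  "gripper": 0.05,
  "squeeze": 60
}}

```text
time: 19.47
ee_pos: [0.5143, 0.4043, 0.0574]
tcp_rot: [179.7, -0.3, -89.0]
wrist_force: [-0.6, 0.4, -0.1]
opening: 0.0497
grasp_force: 0.0
```

Call:
{"fn": "play_rows", "kwargs": {
  "steps": [
    [[0, 0, -0.035, 0], [0, 0, -0.035, 0], [0, 0, -0.035, 0], [0, 0, -0.035, 0], [0.02, 0, 0, 0]]
  ]
}}

```text
time: 19.88
ee_pos: [0.518, 0.3891, 0.2103]
tcp_rot: [-179.5, 0.4, -88.9]
wrist_force: [1.1, 1.1, 0.7]
opening: 0.0501
grasp_force: 0.0
```

Call:
{"fn": "play_rows", "kwargs": {
  "steps": [
    [[0.04, 0.0018, 0, 0], [0.04, 0.0018, 0, 0], [0.04, 0.0018, 0, 0], [0.04, 0.0018, 0, 0], [0.04, 0.0018, 0, 0]]
  ]
}}

```text
time: 20.3
ee_pos: [0.5105, 0.184, 0.202]
tcp_rot: [-179.9, 0.0, -89.0]
wrist_force: [0.3, 0.4, 0.9]
opening: 0.0499
grasp_force: 0.0
```

Call:
{"fn": "play_rows", "kwargs": {
  "steps": [
    [[0.04, 0.0018, 0, 0], [0.04, 0.0018, 0, 0], [0.04, 0.0018, 0, 0], [0.04, 0.0018, 0, 0], [0.04, 0.0018, 0, 0]]
  ]
}}

```text
time: 20.72
ee_pos: [0.505, -0.0163, 0.2022]
tcp_rot: [-179.9, -0.0, -89.0]
wrist_force: [1.2, -0.9, -0.5]
opening: 0.0499
grasp_force: 0.0
```

Call:
{"fn": "play_rows", "kwargs": {
  "steps": [
    [[0.04, 0.0018, 0, 0], [0.04, 0.0018, 0, 0], [0.04, 0.0018, 0, 0], [0.04, 0.0018, 0, 0], [0.04, 0.0018, 0, 0]]
  ]
}}

```text
time: 21.13
ee_pos: [0.4995, -0.2166, 0.2023]
tcp_rot: [-179.9, -0.0, -89.0]
wrist_force: [0.8, -0.0, 0.4]
opening: 0.0502
grasp_force: 0.0
```

Call:
{"fn": "play_rows", "kwargs": {
  "steps": [
    [[0.04, 0.0018, 0, 0], [0.04, 0.0018, 0, 0], [0.04, 0.0018, 0, 0], [0.04, 0.0018, 0, 0], [0.03, 0.0018, 0, 0]]
  ]
}}

```text
time: 21.55
ee_pos: [0.4935, -0.4077, 0.2017]
tcp_rot: [-180.0, -0.0, -89.1]
wrist_force: [1.3, 0.0, -0.0]
opening: 0.0502
grasp_force: 0.0
```

Call:
{"fn": "play_rows", "kwargs": {
  "steps": [
    [[0, 0, 0, 0.12], [0, 0, 0, 0.12], [0, 0, 0, 0.12], [0, 0, 0, 0.12], [0, 0, 0, 0.12]]
  ]
}}

```text
time: 21.97
ee_pos: [0.4942, -0.4048, 0.2019]
tcp_rot: [-180.0, -0.0, -123.7]
wrist_force: [-0.8, -0.7, 0.6]
opening: 0.0499
grasp_force: 0.0
```

Call:
{"fn": "play_rows", "kwargs": {
  "steps": [
    [[0, 0, 0, 0.12], [0, 0, 0, 0.12], [0, 0, 0, 0.12], [0, 0, 0, 0.12], [0, 0, 0, 0.12]]
  ]
}}

```text
time: 22.38
ee_pos: [0.4942, -0.4047, 0.202]
tcp_rot: [-180.0, 0.0, -158.1]
wrist_force: [0.3, 0.5, 0.0]
opening: 0.0502
grasp_force: 0.0
```

Run:
```python
from go import *
o=st();go(.494,-.406,.13,-165)
import cv2
c=bot.camera("top")["img"];s=bot.camera("scene")["img"]
cv2.imwrite("pics/c3.png",c);cv2.imwrite("pics/s3.png",s)
cv2.imwrite("pics/ts3.png",np.hstack([cv2.resize(c[160:310,60:330],(540,300),interpolation=3),cv2.resize(s[255:335,110:180],(262,300),interpolation=3)]))
```

```text
t 22.38 p [ 0.4942 -0.4047  0.202 ] rpy [-1.7997e+02  2.0000e-02 -1.5810e+02] q [-39.3  17.   20.8  93.7  -0.  -61.2] F [0.3 0.5 0. ] open 0.0502 g 0.0
tool shift [ 0.0007 -0.0011  0.072 ] norm 0.072 rows 1.7 turn rad 0.120
```

View pics/ts3.png

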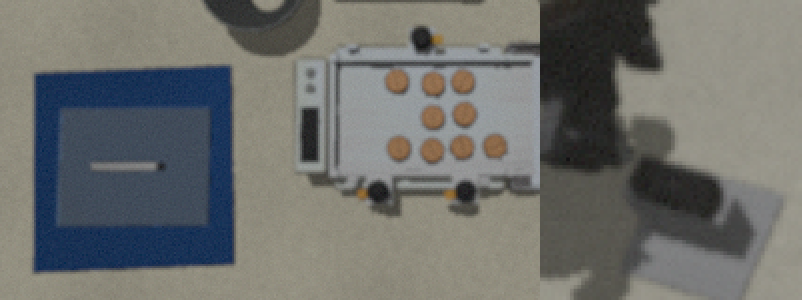

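Call:
{"fn": "play_rows", "kwargs": {
  "steps": [
    [[0, -0.001, 0.01, 0.12], [0, 0, 0.025, 0], [0, 0, 0.03, 0], [0, 0, 0.03, 0], [0, 0, 0.02, 0]]
  ]
}}

```text
time: 22.9
ee_pos: [0.494, -0.4051, 0.0837]
tcp_rot: [179.9, -0.1, -164.3]
wrist_force: [-0.1, 0.5, -0.2]
opening: 0.05
grasp_force: 0.0
```

Call:
{"fn": "play_rows", "kwargs": {
  "steps": [
    [[0, 0, 0.007, 0], [0, 0, 0.003, 0], [0, 0, 0, 0], [0, 0, 0, 0], [0, 0, 0, 0]]
  ]
}}

```text
time: 23.32
ee_pos: [0.4954, -0.4062, 0.078]
tcp_rot: [-179.9, 0.1, -164.6]
wrist_force: [-0.1, -1.4, 0.2]
opening: 0.0501
grasp_force: 0.0
```

Call:
{"fn": "play_rows", "kwargs": {
  "steps": [
    [[0, 0, 0, 0], [0, 0, 0, 0], [0, 0, 0, 0], [0, 0, 0, 0], [0, 0, 0, 0]]
  ],
  "gripper": 0.01,
  "squeeze": 25
}}

```text
time: 23.73
ee_pos: [0.495, -0.4059, 0.077]
tcp_rot: [-179.9, 0.0, -164.6]
wrist_force: [-0.2, 1.0, 6.2]
opening: 0.0219
grasp_force: 25.0
```

```bash
python3 go.py .494 -.406 .077 -165
```

```text
t 23.73 p [ 0.495  -0.4059  0.077 ] rpy [-1.7994e+02  4.0000e-02 -1.6463e+02] q [-39.4  16.9   6.8  79.8   0.  -54.7] F [-0.2  1.   6.2] open 0.0219 g 25.0
tool shift [ 0.001   0.0002 -0.    ] norm 0.001 rows 0.0 turn rad 0.006
```

Call:
{"fn": "play_rows", "kwargs": {
  "steps": [
    [[0, 0, 0, 0], [0, 0, -0.005, 0], [0, 0, -0.01, 0], [0, 0, -0.015, 0], [0, 0, -0.02, 0]]
  ],
  "gripper": 0.005,
  "squeeze": 100
}}

```text
time: 24.15
ee_pos: [0.494, -0.4051, 0.1257]
tcp_rot: [179.9, -0.1, -164.6]
wrist_force: [0.1, 0.3, -1.0]
opening: 0.0204
grasp_force: 97.6
```

Call:
{"fn": "play_rows", "kwargs": {
  "steps": [
    [[0, 0, -0.02, 0], [0, 0, -0.02, 0], [0, 0, -0.02, 0], [0, 0, -0.02, 0], [0, 0, -0.02, 0]]
  ]
}}

```text
time: 24.57
ee_pos: [0.4945, -0.4054, 0.2276]
tcp_rot: [180.0, -0.0, -164.6]
wrist_force: [0.3, -0.6, -1.3]
opening: 0.0207
grasp_force: 97.6
```

Run:
```python
from go import *
st()
print("bottle",pix2w("top",410,175,.15),"jar",pix2w("top",344,149,.095))
P=np.array([.5874,.0075,.0164])
for x in(-.044,0,.044):print(x,[loc(P,(x,y,.141)).round(4)[0] for y in(.075,-.165)])
go(*loc(P,(-.044,.075,.23))[0],-179.06)
def tl(u,v):
    w=pix2w("top",u,v,.088);c,s=np.cos(P[2]),np.sin(P[2]);d=w[:2]-P[:2];return np.round((c*d[0]+s*d[1],-s*d[0]+c*d[1]),3)
for t in[(397,82),(433,84),(463,81),(433,117),(465,114),(399,148),(432,151),(461,147),(495,146)]:print(tl(60+t[0]/2,160+t[1]/2))
```

```text
t 24.57 p [ 0.4945 -0.4054  0.2276] rpy [ 180.     -0.   -164.63] q [-39.4  17.8  24.6  96.8   0.  -54.7] F [ 0.3 -0.6 -1.3] open 0.0207 g 97.6
bottle [ 0.69393785 -0.34238684  0.15      ] jar [ 0.77029831 -0.1874195   0.095     ]
-0.044 [array([0.5422, 0.0818, 0.141 ]), array([ 0.5461, -0.1582,  0.141 ])]
0 [array([0.5862, 0.0825, 0.141 ]), array([ 0.5901, -0.1575,  0.141 ])]
0.044 [array([0.6302, 0.0832, 0.141 ]), array([ 0.6341, -0.1568,  0.141 ])]
tool shift [-0.1752  0.4571 -0.0024] norm 0.490 rows 11.7 turn rad 0.252
[0.044 0.027]
[ 0.041 -0.02 ]
[ 0.045 -0.059]
[-0.002 -0.02 ]
[ 0.002 -0.062]
[-0.042  0.024]
[-0.046 -0.019]
[-0.041 -0.056]
[-0.04 -0.1 ]
```

Call:
{"fn": "play_rows", "kwargs": {
  "steps": [
    [[0, 0, 0, 0.125], [0, 0, 0, 0.125], [-0.0039, 0.02, 0, 0], [-0.0039, 0.03, 0, 0], [-0.0039, 0.033, 0, 0]]
  ]
}}

```text
time: 24.98
ee_pos: [0.5045, -0.3223, 0.226]
tcp_rot: [180.0, -0.0, -179.1]
wrist_force: [0.2, -0.2, -0.4]
opening: 0.0203
grasp_force: 97.8
```

Call:
{"fn": "play_rows", "kwargs": {
  "steps": [
    [[-0.0039, 0.035, 0, 0], [-0.0039, 0.035, 0, 0], [-0.0039, 0.035, 0, 0], [-0.0039, 0.035, 0, 0], [-0.0039, 0.035, 0, 0]]
  ]
}}

```text
time: 25.4
ee_pos: [0.5208, -0.1454, 0.2267]
tcp_rot: [-180.0, 0.0, -179.0]
wrist_force: [2.0, 0.6, -1.4]
opening: 0.0199
grasp_force: 97.8
```

Call:
{"fn": "play_rows", "kwargs": {
  "steps": [
    [[-0.0039, 0.035, 0, 0], [-0.0039, 0.035, 0, 0], [-0.0039, 0.035, 0, 0], [-0.0039, 0.035, 0, 0], [-0.0039, 0.033, 0, 0]]
  ]
}}

```text
time: 25.82
ee_pos: [0.5372, 0.0281, 0.2268]
tcp_rot: [180.0, 0.0, -178.9]
wrist_force: [0.2, -0.1, -0.7]
opening: 0.0207
grasp_force: 97.9
```

Call:
{"fn": "play_rows", "kwargs": {
  "steps": [
    [[-0.0039, 0.03, 0, 0], [-0.0039, 0.025, 0, 0], [0, 0, 0, 0], [0, 0, 0, 0], [0, 0, 0, 0]]
  ]
}}

```text
time: 26.23
ee_pos: [0.5442, 0.0812, 0.2264]
tcp_rot: [-180.0, -0.0, -178.9]
wrist_force: [1.1, -0.2, -1.2]
opening: 0.0201
grasp_force: 98.0
```

Run:
```python
from go import *
o=st();P=np.array([.5874,.0075,.0164]);go(*loc(P,(-.042,.075,.141))[0],-179.06)
import cv2
c=bot.camera("top")["img"];s=bot.camera("scene")["img"]
cv2.imwrite("pics/s4.png",cv2.resize(s[110:270,190:330],(560,640)[:2] if 0 else (525,600),interpolation=3))
```

```text
t 26.23 p [0.5442 0.0812 0.2264] rpy [-1.7998e+02 -1.0000e-02 -1.7893e+02] q [ 8.5  4.9  9.5 94.6 -0.   7.4] F [ 1.1 -0.2 -1.2] open 0.0201 g 98.0
tool shift [-0.      0.0006  0.0854] norm 0.085 rows 2.0 turn rad 0.002
```

View pics/s4.png

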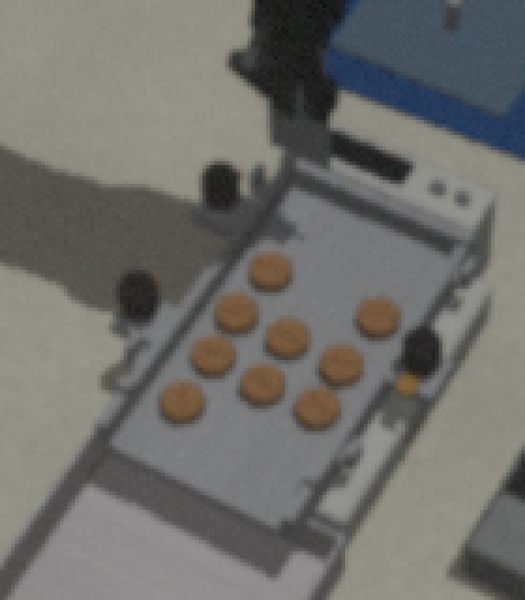

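Call:
{"fn": "play_rows", "kwargs": {
  "steps": [
    [[0, 0, 0.025, 0], [0, 0, 0.025, 0], [0, 0, 0.02, 0], [0, 0, 0.01, 0], [0, 0, 0.004, 0]]
  ]
}}

```text
time: 26.75
ee_pos: [0.5436, 0.0804, 0.1405]
tcp_rot: [-180.0, -0.1, -179.0]
wrist_force: [0.3, -0.3, -1.2]
opening: 0.0202
grasp_force: 97.9
```

Call:
{"fn": "play_rows", "kwargs": {
  "steps": [
    [[0, 0, 0, 0], [0, 0, 0, 0], [0, -0.005, 0, 0], [0, -0.01, 0, 0], [0, -0.012, 0, 0]]
  ]
}}

```text
time: 27.17
ee_pos: [0.5452, 0.0538, 0.143]
tcp_rot: [180.0, 0.1, -178.9]
wrist_force: [-0.1, 0.0, -2.0]
opening: 0.0204
grasp_force: 97.9
```

Call:
{"fn": "play_rows", "kwargs": {
  "steps": [
    [[0, -0.013, 0, 0], [0, -0.013, 0, 0], [0, -0.013, 0, 0], [0, -0.013, 0, 0], [0, -0.013, 0, 0]]
  ]
}}

```text
time: 27.58
ee_pos: [0.5459, -0.0123, 0.1421]
tcp_rot: [180.0, 0.0, -179.0]
wrist_force: [1.1, 0.1, -1.1]
opening: 0.0199
grasp_force: 98.0
```

Run:
```python
from go import *
o=st();P=np.array([.5874,.0075,.0164]);go(*loc(P,(-.042,-.165,.141))[0],-179.06)
```

```text
t 27.58 p [ 0.5459 -0.0123  0.1421] rpy [ 180.      0.   -178.99] q [-1.3  3.6 -1.3 85.2  0.  -2.3] F [ 1.1  0.1 -1.1] open 0.0199 g 98.0
tool shift [ 0.0004 -0.1459  0.0011] norm 0.146 rows 3.5 turn rad 0.001
```

Call:
{"fn": "play_rows", "kwargs": {
  "steps": [
    [[0, -0.013, 0, 0], [0, -0.013, 0, 0], [0, -0.013, 0, 0], [0, -0.013, 0, 0], [0, -0.013, 0, 0]]
  ]
}}

```text
time: 28.0
ee_pos: [0.5472, -0.077, 0.1421]
tcp_rot: [-180.0, -0.0, -179.0]
wrist_force: [-1.6, 0.5, 0.1]
opening: 0.0201
grasp_force: 98.0
```

Call:
{"fn": "play_rows", "kwargs": {
  "steps": [
    [[0, -0.013, 0, 0], [0, -0.013, 0, 0], [0, -0.013, 0, 0], [0, -0.013, 0, 0], [0, -0.013, 0, 0]]
  ]
}}

```text
time: 28.42
ee_pos: [0.5484, -0.1419, 0.1421]
tcp_rot: [-180.0, 0.0, -179.0]
wrist_force: [0.5, 0.9, -1.3]
opening: 0.0204
grasp_force: 98.0
```

Call:
{"fn": "play_rows", "kwargs": {
  "steps": [
    [[0, -0.01, 0, 0], [0, -0.006, 0, 0], [0, 0, 0, 0], [0, 0, -0.02, 0], [0, 0, -0.04, 0]]
  ]
}}

```text
time: 28.83
ee_pos: [0.5468, -0.1559, 0.198]
tcp_rot: [179.8, -0.5, -179.0]
wrist_force: [1.3, -0.0, -0.1]
opening: 0.0206
grasp_force: 97.9
```

Run:
```python
from go import *
o=st();P=np.array([.5874,.0075,.0164]);go(*loc(P,(.042,.075,.2))[0],-179.06)
import cv2
s=bot.camera("scene")["img"]
cv2.imwrite("pics/s5.png",cv2.resize(s[150:310,180:320],(525,600),interpolation=3))
```

```text
t 28.83 p [ 0.5468 -0.1559  0.198 ] rpy [ 179.85   -0.45 -178.95] q [-15.9   7.5   9.1  92.1   0.  -17. ] F [ 1.3 -0.  -0.1] open 0.0206 g 97.9
tool shift [-0.0857  0.2375 -0.0021] norm 0.253 rows 6.1 turn rad 0.002
```

View pics/s5.png

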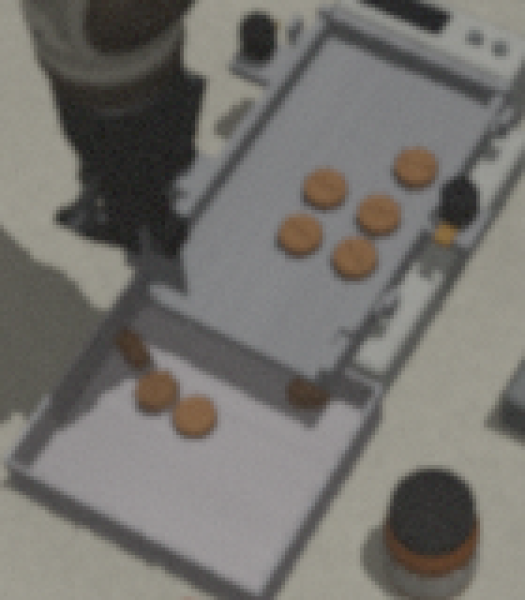

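Call:
{"fn": "play_rows", "kwargs": {
  "steps": [
    [[-0.0105, 0.03, 0, 0], [-0.0105, 0.03, 0, 0], [-0.0105, 0.03, 0, 0], [-0.0105, 0.03, 0, 0], [-0.0105, 0.03, 0, 0]]
  ]
}}

```text
time: 29.3
ee_pos: [0.5987, -0.0037, 0.2024]
tcp_rot: [180.0, 0.0, -178.9]
wrist_force: [-0.4, -1.0, -1.2]
opening: 0.0203
grasp_force: 98.1
```

Call:
{"fn": "play_rows", "kwargs": {
  "steps": [
    [[-0.0105, 0.03, 0, 0], [-0.0105, 0.03, 0, 0], [-0.0105, 0.03, 0, 0], [0, 0, 0, 0], [0, 0, 0, 0]]
  ]
}}

```text
time: 29.72
ee_pos: [0.6283, 0.087, 0.2017]
tcp_rot: [180.0, -0.0, -178.8]
wrist_force: [-0.7, -0.4, -1.3]
opening: 0.0201
grasp_force: 98.2
```

Run:
```python
from go import *
o=st();P=np.array([.5874,.0075,.0164]);go(*loc(P,(.042,.075,.142))[0],-179.06)
```

```text
t 29.72 p [0.6283 0.087  0.2017] rpy [ 1.8000e+02 -3.0000e-02 -1.7877e+02] q [ 7.9 16.4 20.  93.6  0.   6.7] F [-0.7 -0.4 -1.3] open 0.0201 g 98.2
tool shift [ 0.0002 -0.0038  0.0597] norm 0.060 rows 1.4 turn rad 0.005
```

Call:
{"fn": "play_rows", "kwargs": {
  "steps": [
    [[0, 0, 0.02, 0.005], [0, 0, 0.02, 0], [0, 0, 0.013, 0], [0, 0, 0.007, 0], [0, 0, 0, 0]]
  ]
}}

```text
time: 30.13
ee_pos: [0.6274, 0.0841, 0.1406]
tcp_rot: [-180.0, -0.1, -179.3]
wrist_force: [0.2, -0.2, -1.7]
opening: 0.0201
grasp_force: 98.1
```

Call:
{"fn": "play_rows", "kwargs": {
  "steps": [
    [[0, 0, 0, 0], [0, 0, 0, 0], [0, -0.005, 0, 0], [0, -0.01, 0, 0], [0, -0.012, 0, 0]]
  ]
}}

```text
time: 30.55
ee_pos: [0.6289, 0.0573, 0.1427]
tcp_rot: [-180.0, 0.1, -179.2]
wrist_force: [0.2, -0.0, -1.5]
opening: 0.0203
grasp_force: 98.1
```

Call:
{"fn": "play_rows", "kwargs": {
  "steps": [
    [[0, -0.013, 0, 0], [0, -0.013, 0, 0], [0, -0.013, 0, 0], [0, -0.013, 0, 0], [0, -0.013, 0, 0]]
  ]
}}

```text
time: 30.97
ee_pos: [0.6294, -0.0088, 0.1421]
tcp_rot: [-180.0, 0.0, -179.3]
wrist_force: [0.3, -0.4, -1.0]
opening: 0.0203
grasp_force: 98.2
```

Call:
{"fn": "play_rows", "kwargs": {
  "steps": [
    [[0, -0.013, 0, 0], [0, -0.013, 0, 0], [0, -0.013, 0, 0], [0, -0.013, 0, 0], [0, -0.013, 0, 0]]
  ]
}}

```text
time: 31.38
ee_pos: [0.6303, -0.0734, 0.1421]
tcp_rot: [-180.0, -0.0, -179.2]
wrist_force: [0.5, 0.5, -1.2]
opening: 0.0202
grasp_force: 98.2
```

Call:
{"fn": "play_rows", "kwargs": {
  "steps": [
    [[0, -0.013, 0, 0], [0, -0.013, 0, 0], [0, -0.013, 0, 0], [0, -0.013, 0, 0], [0, -0.013, 0, 0]]
  ]
}}

```text
time: 31.8
ee_pos: [0.6312, -0.1384, 0.1421]
tcp_rot: [-180.0, -0.0, -179.2]
wrist_force: [-0.7, 0.3, -0.9]
opening: 0.0199
grasp_force: 98.1
```

Call:
{"fn": "play_rows", "kwargs": {
  "steps": [
    [[0, -0.01, 0, 0], [0, -0.008, 0, 0], [0, -0.004, 0, 0], [0, 0, -0.02, 0], [0, 0, -0.04, 0]]
  ]
}}

```text
time: 32.22
ee_pos: [0.6297, -0.1589, 0.1973]
tcp_rot: [179.9, -0.5, -179.3]
wrist_force: [0.8, 0.1, -1.7]
opening: 0.0205
grasp_force: 98.1
```

Run:
```python
from go import *
o=st();P=np.array([.5874,.0075,.0164]);go(*loc(P,(.0,.075,.2))[0],-179.06)
import cv2
s=bot.camera("scene")["img"]
cv2.imwrite("pics/s6.png",cv2.resize(s[150:310,180:320],(525,600),interpolation=3))
```

```text
t 32.22 p [ 0.6297 -0.1589  0.1973] rpy [ 179.86   -0.49 -179.26] q [-14.2  19.2  22.9  94.2   0.  -14.9] F [ 0.8  0.1 -1.7] open 0.0205 g 98.1
tool shift [ 0.0404  0.2419 -0.0017] norm 0.245 rows 5.9 turn rad -0.003
```

View pics/s6.png

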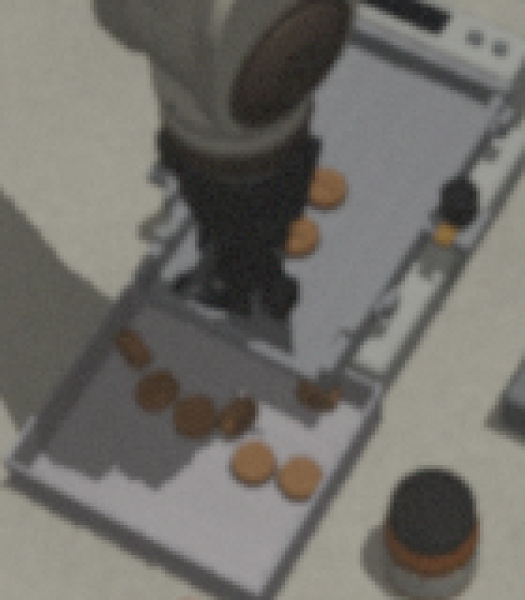

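Call:
{"fn": "play_rows", "kwargs": {
  "steps": [
    [[0.0053, 0.03, 0, 0], [0.0053, 0.03, 0, 0], [0.0053, 0.03, 0, 0], [0.0053, 0.03, 0, 0], [0.0053, 0.03, 0, 0]]
  ]
}}

```text
time: 32.68
ee_pos: [0.6027, -0.008, 0.2024]
tcp_rot: [180.0, 0.0, -179.2]
wrist_force: [-0.7, 0.8, -0.1]
opening: 0.0205
grasp_force: 98.2
```

Call:
{"fn": "play_rows", "kwargs": {
  "steps": [
    [[0.0053, 0.03, 0, 0], [0.0053, 0.03, 0, 0], [0.0049, 0.03, 0, 0], [0, 0, 0, 0], [0, 0, 0, 0]]
  ]
}}

```text
time: 33.1
ee_pos: [0.5861, 0.0821, 0.2024]
tcp_rot: [180.0, 0.0, -179.1]
wrist_force: [-0.4, 0.4, -1.2]
opening: 0.0202
grasp_force: 98.3
```

Call:
{"fn": "play_rows", "kwargs": {
  "steps": [
    [[0, 0, 0.02, 0], [0, 0, 0.02, 0], [0, 0, 0.013, 0], [0, 0, 0.007, 0], [0, 0, 0, 0]]
  ]
}}

```text
time: 33.52
ee_pos: [0.5858, 0.0795, 0.1405]
tcp_rot: [-180.0, -0.1, -179.3]
wrist_force: [0.2, -0.1, -1.9]
opening: 0.0204
grasp_force: 98.2
```

Call:
{"fn": "play_rows", "kwargs": {
  "steps": [
    [[0, 0, 0, 0], [0, 0, 0, 0], [0, -0.005, 0, 0], [0, -0.01, 0, 0], [0, -0.012, 0, 0]]
  ]
}}

```text
time: 33.93
ee_pos: [0.5869, 0.0527, 0.1427]
tcp_rot: [-180.0, 0.1, -179.2]
wrist_force: [-0.4, 0.6, -2.0]
opening: 0.0204
grasp_force: 98.2
```

Call:
{"fn": "play_rows", "kwargs": {
  "steps": [
    [[0, -0.013, 0, 0], [0, -0.013, 0, 0], [0, -0.013, 0, 0], [0, -0.013, 0, 0], [0, -0.013, 0, 0]]
  ]
}}

```text
time: 34.35
ee_pos: [0.5875, -0.0133, 0.1421]
tcp_rot: [180.0, 0.0, -179.3]
wrist_force: [0.6, 0.7, -1.3]
opening: 0.0203
grasp_force: 98.2
```

Call:
{"fn": "play_rows", "kwargs": {
  "steps": [
    [[0, -0.013, 0, 0], [0, -0.013, 0, 0], [0, -0.013, 0, 0], [0, -0.013, 0, 0], [0, -0.013, 0, 0]]
  ]
}}

```text
time: 34.77
ee_pos: [0.5884, -0.0779, 0.1421]
tcp_rot: [180.0, 0.0, -179.2]
wrist_force: [0.3, 0.5, -0.9]
opening: 0.0197
grasp_force: 98.2
```

Call:
{"fn": "play_rows", "kwargs": {
  "steps": [
    [[0, -0.013, 0, 0], [0, -0.013, 0, 0], [0, -0.013, 0, 0], [0, -0.013, 0, 0], [0, -0.013, 0, 0]]
  ]
}}

```text
time: 35.18
ee_pos: [0.5893, -0.143, 0.1421]
tcp_rot: [-180.0, 0.0, -179.2]
wrist_force: [-0.2, -0.7, -1.6]
opening: 0.0203
grasp_force: 98.2
```

Call:
{"fn": "play_rows", "kwargs": {
  "steps": [
    [[0, -0.01, 0, 0], [0, -0.008, 0, 0], [0, -0.004, 0, 0], [0, 0, -0.02, 0], [0, 0, -0.04, 0]]
  ]
}}

```text
time: 35.6
ee_pos: [0.5877, -0.1634, 0.1976]
tcp_rot: [179.9, -0.5, -179.3]
wrist_force: [1.0, -0.8, -0.8]
opening: 0.0201
grasp_force: 98.2
```

Call:
{"fn": "play_rows", "kwargs": {
  "steps": [
    [[0, 0, -0.03, 0], [0.005, -0.02, 0, 0], [0.005, -0.03, 0, 0], [0.005, -0.03, 0, 0], [0.005, -0.03, 0, 0]]
  ]
}}

```text
time: 36.02
ee_pos: [0.5709, -0.2747, 0.2324]
tcp_rot: [-180.0, 0.0, -179.2]
wrist_force: [0.8, 0.1, -1.3]
opening: 0.0201
grasp_force: 98.2
```

Run:
```python
from go import *
o=st();go(.4945,-.406,.2276,-164.6)
import cv2
s=bot.camera("scene")["img"];c=bot.camera("top")["img"]
cv2.imwrite("pics/s7.png",np.hstack([cv2.resize(c[165:285,200:400],(440,264),interpolation=3)[:, :],cv2.resize(s[140:310,150:320],(264,264),interpolation=3)]))
```

```text
t 36.02 p [ 0.5709 -0.2747  0.2324] rpy [-1.7999e+02  3.0000e-02 -1.7917e+02] q [-25.7  17.   24.1  97.1   0.  -26.5] F [ 0.8  0.1 -1.3] open 0.0201 g 98.2
tool shift [ 0.0783 -0.1302  0.0048] norm 0.152 rows 3.6 turn rad -0.254
```

View pics/s7.png

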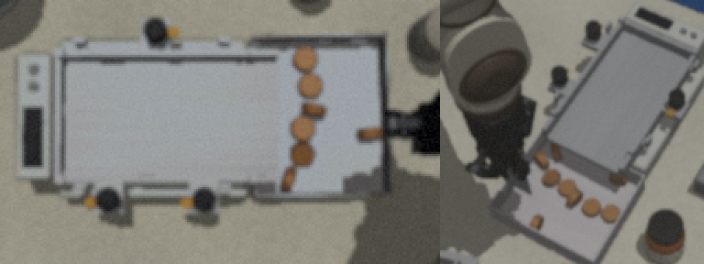

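Call:
{"fn": "play_rows", "kwargs": {
  "steps": [
    [[0.0157, -0.026, 0, 0], [0.0157, -0.026, 0, 0], [0.0157, -0.026, 0, 0], [0.0157, -0.026, 0, 0], [0.0157, -0.026, 0, 0]]
  ]
}}

```text
time: 36.53
ee_pos: [0.4937, -0.4054, 0.2323]
tcp_rot: [180.0, 0.0, -179.2]
wrist_force: [0.3, -0.8, -1.1]
opening: 0.0203
grasp_force: 98.3
```

Call:
{"fn": "play_rows", "kwargs": {
  "steps": [
    [[0, 0, 0, -0.0847], [0, 0, 0, -0.0847], [0, 0, 0, -0.0847], [0, 0, 0, 0], [0, 0, 0, 0]]
  ]
}}

```text
time: 36.95
ee_pos: [0.4945, -0.4045, 0.2321]
tcp_rot: [180.0, 0.0, -164.8]
wrist_force: [1.2, -0.1, -1.1]
opening: 0.0201
grasp_force: 98.3
```

```bash
python3 go.py .495 -.4059 .0785 -164.6
```

```text
t 36.95 p [ 0.4945 -0.4045  0.2321] rpy [ 1.7999e+02  1.0000e-02 -1.6480e+02] q [-39.3  17.9  25.1  97.3   0.  -54.5] F [ 1.2 -0.1 -1.1] open 0.0201 g 98.3
tool shift [-1.000e-04 -1.500e-03  1.536e-01] norm 0.154 rows 3.7 turn rad -0.004
```

Call:
{"fn": "play_rows", "kwargs": {
  "steps": [
    [[0, -0.0015, 0.02, 0], [0, 0, 0.025, 0], [0, 0, 0.02, 0], [0, 0, 0.01, 0], [0, 0, 0, 0]]
  ]
}}

```text
time: 37.37
ee_pos: [0.494, -0.4054, 0.1545]
tcp_rot: [179.8, -0.1, -164.8]
wrist_force: [-0.3, 0.4, -1.8]
opening: 0.0203
grasp_force: 98.3
```

Call:
{"fn": "play_rows", "kwargs": {
  "steps": [
    [[0, 0, 0, 0], [0, 0, 0.005, 0], [0, 0, 0.007, 0], [0, 0, 0.007, 0], [0, 0, 0.007, 0]]
  ]
}}

```text
time: 37.78
ee_pos: [0.4947, -0.4065, 0.1308]
tcp_rot: [-180.0, 0.0, -164.7]
wrist_force: [-1.4, -0.4, -1.7]
opening: 0.02
grasp_force: 98.3
```

```bash
python3 go.py .495 -.4059 .0785 -164.6
```

```text
t 37.78 p [ 0.4947 -0.4065  0.1308] rpy [-1.7998e+02  2.0000e-02 -1.6469e+02] q [-39.4  16.6  12.3  85.7  -0.  -54.7] F [-1.4 -0.4 -1.7] open 0.0200 g 98.3
tool shift [-0.0004  0.0005  0.0523] norm 0.052 rows 1.3 turn rad -0.002
```

Blade edge is now below the plate tops with no contact force; go on down.

Call:
{"fn": "play_rows", "kwargs": {
  "steps": [
    [[0, 0, 0.008, 0], [0, 0, 0.008, 0], [0, 0, 0.008, 0], [0, 0, 0.008, 0], [0, 0, 0.008, 0]]
  ]
}}

```text
time: 38.2
ee_pos: [0.4945, -0.4063, 0.0901]
tcp_rot: [180.0, -0.0, -164.7]
wrist_force: [0.1, -1.0, -1.1]
opening: 0.0201
grasp_force: 98.3
```

Call:
{"fn": "play_rows", "kwargs": {
  "steps": [
    [[0, 0, 0.005, 0], [0, 0, 0.003, 0], [0, 0, 0.001, 0], [0, 0, 0, 0], [0, 0, 0, 0]]
  ]
}}

```text
time: 38.62
ee_pos: [0.4947, -0.4065, 0.0825]
tcp_rot: [-180.0, 0.0, -164.7]
wrist_force: [0.4, 0.2, -1.2]
opening: 0.0203
grasp_force: 98.3
```

```bash
python3 go.py .495 -.4059 .077 -164.6
```

```text
t 38.62 p [ 0.4947 -0.4065  0.0825] rpy [-1.7997e+02  2.0000e-02 -1.6469e+02] q [-39.4  16.9   7.4  80.5  -0.  -54.7] F [ 0.4  0.2 -1.2] open 0.0203 g 98.3
tool shift [-0.0004  0.0005  0.0055] norm 0.006 rows 0.1 turn rad -0.002
```

Call:
{"fn": "play_rows", "kwargs": {
  "steps": [
    [[0, 0, 0.002, 0], [0, 0, 0.0015, 0], [0, 0, 0.001, 0], [0, 0, 0, 0], [0, 0, 0, 0]]
  ]
}}

```text
time: 39.03
ee_pos: [0.4946, -0.4064, 0.0775]
tcp_rot: [180.0, -0.0, -164.7]
wrist_force: [0.2, 0.6, -0.5]
opening: 0.0201
grasp_force: 98.4
```

Call:
{"fn": "play_rows", "kwargs": {
  "steps": [
    [[0, 0, 0.001, 0], [0, 0, 0, 0], [0, 0, 0, 0], [0, 0, 0, 0], [0, 0, 0, 0]]
  ]
}}

```text
time: 39.45
ee_pos: [0.4947, -0.4064, 0.0773]
tcp_rot: [-180.0, 0.0, -164.7]
wrist_force: [-1.6, 1.9, 5.2]
opening: 0.0201
grasp_force: 99.0
```

Seated (5 N upward reaction). Release and back off.

Call:
{"fn": "play_rows", "kwargs": {
  "steps": [
    [[0, 0, 0, 0], [0, 0, 0, 0], [0, 0, 0, 0], [0, 0, 0, 0], [0, 0, -0.005, 0]]
  ],
  "gripper": 0.05,
  "squeeze": 20
}}

```text
time: 39.87
ee_pos: [0.4942, -0.4061, 0.0805]
tcp_rot: [179.9, -0.1, -164.7]
wrist_force: [-1.2, -0.8, 1.0]
opening: 0.0497
grasp_force: 0.0
```

Call:
{"fn": "play_rows", "kwargs": {
  "steps": [
    [[0, 0, -0.015, 0], [0, 0, -0.03, 0], [0, 0, -0.035, 0], [0, 0, -0.035, 0], [0, 0, -0.03, 0]]
  ]
}}

```text
time: 40.28
ee_pos: [0.4945, -0.4063, 0.2295]
tcp_rot: [-179.9, 0.1, -164.7]
wrist_force: [1.2, -0.7, 0.5]
opening: 0.0505
grasp_force: 0.0
```

Call:
{"fn": "play_rows", "kwargs": {
  "steps": [
    [[0.03, 0, 0, 0], [0.035, 0, 0, 0], [0.035, 0, 0, 0], [0.03, 0, 0, 0], [0, 0, 0, 0]]
  ]
}}

```text
time: 40.7
ee_pos: [0.3652, -0.4418, 0.2278]
tcp_rot: [-179.9, -0.0, -164.9]
wrist_force: [0.3, 1.4, 0.3]
opening: 0.0502
grasp_force: 0.0
```

Run:
```python
from go import *
st()
import cv2
s=bot.camera("scene")["img"];c=bot.camera("top")["img"]
cv2.imwrite("pics/f.png",np.hstack([cv2.resize(c[160:300,60:460],(500,175),interpolation=3),cv2.resize(s[160:335,125:300],(175,175),interpolation=3)]))
```

```text
t 40.70 p [ 0.3652 -0.4418  0.2278] rpy [-1.7994e+02 -4.0000e-02 -1.6487e+02] q [-50.4   8.1  13.1  95.   -0.1 -65.5] F [0.3 1.4 0.3] open 0.0502 g 0.0
```

View pics/f.png

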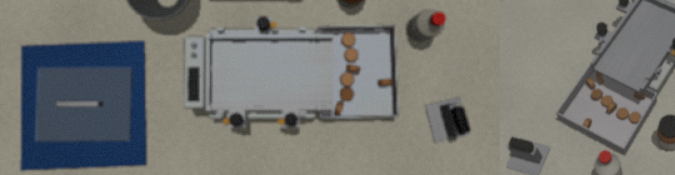

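The picture shows the cover flat on the mat, the pan empty, the tablets in the tray and the scraper hanging in its stand.

```bash
python3 -c "
from workcell import bot
print(bot.job_done())"
```

```text
the job is handed in; nothing more can be done
None
```

The job is handed in at about 41 s of the 168 s allowed: the three screws are turned clear, the cover lies flat on the mat, all nine tablets present are in the tray and the scraper is back in its stand, and I saw no sign that the bottle, jar or hopper had moved.

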